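# Load a sample sleeve into the push-back rack

## Task

Put the brass sample sleeve away in the push-back rack: with the fingertips push it steadily up its own lane, over the yellow-tipped sprung catch and right up against the end stop, so that the catch springs up behind it and holds it there, then take the hand away. Keep the fingers behind it all the way so that it never runs free or rolls back down the slope, and do not lift it. Leave the steel sleeve at the foot of its lane and the tin, weight and cup beside the rack where they are.

Things in the scene. Friction and masses are not known exactly. Their poses are not given: they have to be found in the camera images.
- brass_sleeve: The sleeve to load: a closed cylinder lying on its side, 90 mm long, bright yellow brass middle (62 mm long, diameter 50), a black cap on one end and a red one on the other (14 mm long, diameter 52; it rolls on them). About 0.45 kg, slippery (friction 0.3). Starts across either lane at its foot, against the front lip. Origin at its centre, y axis along it; the other axes turn as it rolls.
- steel_sleeve: A second sleeve of the same size and caps, but with a grey steel middle, resting at the foot of the other lane; it stays there. Origin at its centre, y along its axis.
- rack_bed: Sloping bed of the grey two-lane rack (fixed), climbing away from the robot at 7 degrees. Origin: on the lane floor at the inner face of the 11 mm high front lip, mid-way between the lanes; x up the slope, y left across the lanes, z square to the floor (so tilted 7 degrees). Lane middles at y = -0.050 and +0.050 m. A sleeve at the foot has its axis at x = 0.02, z = 0.026 and rolls back freely.
- left_stop (a point): Where the centre of a sleeve lies when it is against the rubber-faced end stop of the left lane: bed x = 0.1905, y = +0.050, z = 0.026. The stop's face is 26 mm further up (bed x = 0.2165) and 38 mm high. Each lane is 95 mm wide between cheeks 5 mm thick that stand 19 mm above its floor, so a sleeve has 2.5 mm of room at each end.
- right_stop (a point): The same point for the right lane: bed x = 0.1905, y = -0.050, z = 0.026.
- catch_left (a joint): Roll-back catch of the left lane: a sprung steel flap with a yellow end, 26 mm wide, in the lane's middle, hinged at bed x = 0.108, blunt end at x = 0.164. 0: up, its end 12 mm above the floor; 0.21: flush (2 to 4 N). A sleeve rolling up presses it down; past it, it springs up and the sleeve may settle back on it, axis at about x = 0.184.
- catch_right (a joint): The same catch in the right lane (y = -0.050 on the bed).
- moisture_tin: Round aluminium moisture tin, diameter 59 mm, 36 mm high, standing to the right of the rack. Origin at the centre of its underside, z up. To be left alone.
- brass_weight: Brass calibration weight with a neck, diameter 32 mm, 46 mm high, standing to the left of the rack. Origin at the centre of its underside, z up. To be left alone.
- steel_cup: Grey steel test cup, diameter 43 mm, 50 mm high, standing to the left of the rack. Origin at the centre of its underside, z up. To be left alone.
Not all that is in view belongs to the job. Of the things like the brass_sleeve, leave any that is blue, purple or turquoise; of the rest the larger one is meant.

How it is judged:
By the outcome, as a careful person would: the job done as asked, in the order asked, and still so for the second after the job is handed in, with the robot touching nothing.
It also fails if it takes over 35 s, if anything falls off the work surface, if the arm or the gripper's body presses on something with over 40 N, if the wrist force passes 120 N, or if a joint passes its speed limit or range.

## Robot

A 6-joint arm with a two-finger parallel gripper is mounted at the origin on a cart in front of the work surface, level with it; the furniture and walls round the work are solid. World frame = base frame: x ahead of the robot, y to its left, z up, the work surface at z = 0. Lengths are in m, angles in rad, forces in N, time in s.
With the tool pointing down it reaches from about 0.3 to 0.825 m from the base axis. Payload 5.4 kg.
Tool frame: the origin (TCP) lies at the very end of the fingers, on their centre line; the grasp point (between the pads) lies 19 mm behind it; z points along the fingers, y is the line along which they close (so a half turn about z gives the same grasp; the last joint's range is limited). The gripper opens to 92 mm and grips with 3 to 60 N. Pads are 20 mm wide; open, the fingers measure 128 mm over their backs; the gripper's body (75 mm by 189 mm) begins 69 mm behind the grasp point.
Start: joints at [-0.21, 0.158, 1.597, -0, 1.386, -0.21], TCP at [0.575, -0, 0.215] pointing down, gripper open.
Joint ranges: [-2.91, 2.91], [-0.94, 2.29], [0.18, 2.7], [-1.29, 4.43], [0.17, 2.64], [-3, 3]. Speed limits (rad/s): [2.57, 2.57, 3.14, 3.14, 3.14, 3.14].

## Interface

Orientations are given as [roll, pitch, yaw] about the fixed x, y, z axes, in that order (R = Rz(yaw) Ry(pitch) Rx(roll)).
In Python, from rig import r, eyes gives the robot as it stands. The module is installed in compiled form; this text tells all that it offers.
- The arm moves only by the shell command python3 -m inch 'ROWS' [FORCE]. ROWS is JSON, a list of rows, each a list of 7 numbers: the turn, a rotation vector about the tool's x, y, z in units of 5 degrees (1.0 is 5 degrees), then the shift along the tool's x, y, z in units of 30 mm (1.0 is 30 mm), then the gripper command: -1 is shut, 1 is fully open, values between are in proportion. A call has 1 to 20 rows; each row is the pose to reach, as a shift and turn from the pose commanded when the call began, along the tool's axes at that moment; what a row does not reach only later rows make up. A row lasts 1/10 s, in which the tool goes at most 50 mm and 8.59 degrees, less where a joint would pass 70% of its speed; a pose out of reach is approached as far as the arm can. A call with a gripper value outside its range is refused whole. The fingers move at their own pace and stop on an object; FORCE is the grip in N (left out, the last holds). Time passes only in rows, so rows that repeat a pose let the fingers close. It gives the time, the measured TCP pose, the force, the opening and the grip force at its end, in the units of the state.
- r.get_state(): the state, without advancing time (a new reading comes with each control period).
- eyes.get_image(name): name is "scene" or "side" or "wrist"; returns a dict with "img" (420x560x3 uint8, red, green, blue), "depth" (420x560 float32, m along the optical axis (not along the pixel's ray), 0 where there is no reading), "fx", "fy", "cx", "cy" (pixels), "R" (3x3) and "t" (3): a world point X has camera coordinates R X + t. Camera axes: x right, y down, z forward; pixel columns grow to the right and rows downward; lengths in m; the calibration is good to about 2 mm. A picture is of the moment at which its call begins.
- r.close_job(): hands the job in; it is judged then, once.
The state is a dict: "clock": time; "joint_pos": joint angles; "qvel": joint speeds; "tau": joint torques, N m; "tool_pos": TCP position; "tool_rot": TCP orientation; "ft_force": force on the tool from outside, world axes, zero at the start; "moment": the same for the moment, N m; "gripper_width": opening from 0.0 (shut) to 1.0 (fully open); "grasp_force": force on a finger pad.
Only numpy, scipy, OpenCV 4.12 (cv2) and the standard library are available. Lean on these libraries where they do the work, as an engineer would, in place of code of your own. Each camera call takes 0.05 s, during which the arm holds its last target. There are 200 camera calls.

## Working session

There is one attempt and no reset: what is moved stays moved. The work goes in short steps, Python scripts to look and compute and a shell command to move; the robot and the scene stay as the last step left them, time stands still between calls to the robot, and variables do not carry over. Pictures are saved under pics/ and viewed, at most 10 in all, crops included, and the job is handed in when it is done.

```bash
mkdir -p pics; python3 - <<'E'
from rig import r, eyes
import cv2,numpy as np,pickle
d={n:eyes.get_image(n) for n in("scene","side","wrist")}
pickle.dump(d,open('d0.pkl','wb'))
for n in d: cv2.imwrite(f'pics/{n}0.png',d[n]['img'][:,:,::-1])
s=r.get_state();print({k:np.round(s[k],3) for k in s})
E
```

```text
{'clock': np.float64(0.15), 'joint_pos': array([-0.21 ,  0.159,  1.598, -0.   ,  1.386, -0.21 ]), 'qvel': array([-0.002, -0.004, -0.003, -0.   , -0.001,  0.003]), 'tau': array([ 0.0000e+00, -3.8592e+01, -3.2243e+01,  7.0000e-02,  3.5000e-02,
       -0.0000e+00]), 'tool_pos': array([0.575, 0.   , 0.214]), 'tool_rot': array([-3.14 , -0.   ,  1.571]), 'ft_force': array([ 0.155, -0.269, -0.293]), 'moment': array([-0.006, -0.037,  0.024]), 'grasp_force': np.float64(0.0), 'gripper_width': np.float64(0.998)}
```

View pics/scene0.png

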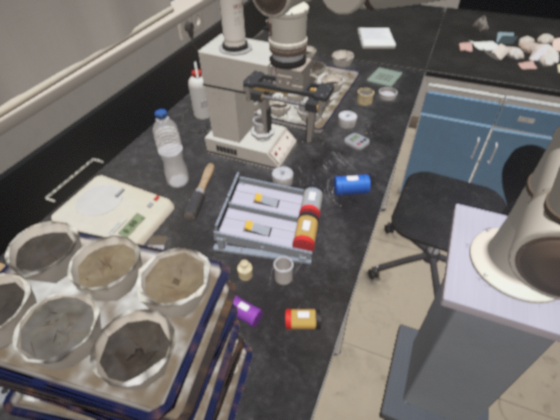

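View pics/wrist0.png

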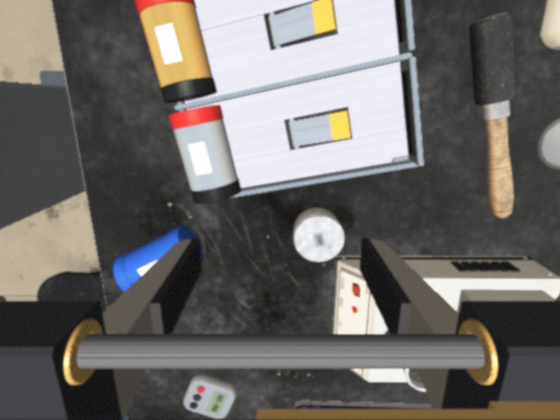

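View pics/side0.png

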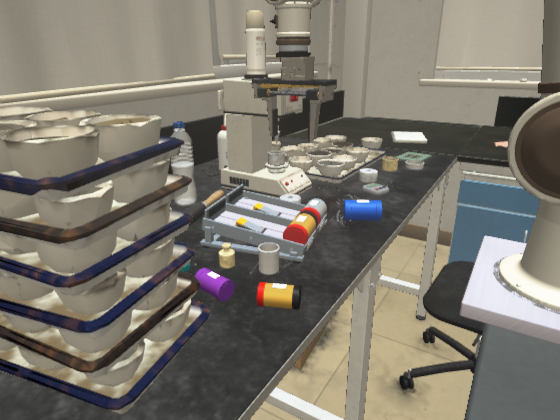

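The scene view shows a brass/yellow sleeve in the rack's left lane at (305,233), the steel sleeve at (312,202), a loose yellow sleeve at (300,318), a blue one at (352,184) and a purple one at (245,310). The larger brass sleeve at the foot of the left lane fits. I'll confirm that with a size measurement and a crop.

```bash
cat > h.py <<'E'
import numpy as np,cv2
def pts(d):
    v,u=np.mgrid[:420,:560]; z=d['depth']
    c=np.stack([(u-d['cx'])/d['fx']*z,(v-d['cy'])/d['fy']*z,z],-1)
    return (c-d['t'])@d['R']
def hsv(d): return cv2.cvtColor(d['img'],cv2.COLOR_RGB2HSV)
E
python3 - <<'E'
from h import *;import pickle
D=pickle.load(open('d0.pkl','rb'))
d=D['scene'];cv2.imwrite('pics/crop.png',cv2.resize(d['img'][160:340,210:390,::-1],(600,600),interpolation=cv2.INTER_CUBIC))
P=pts(d)
for n,(u,v) in dict(brassRed=(304,244),brassBlk=(308,220),loose=(300,318)).items(): print(n,P[v,u].round(3))
for (a,b) in(((285,310),(317,327)),((293,215),(318,252))):
    q=P[a[1]:b[1],a[0]:b[0]].reshape(-1,3);print(np.ptp(q,0).round(3),q.max(0).round(3),q.min(0).round(3))
w=D['wrist'];P=pts(w);h=hsv(w)
m=np.zeros((420,560),bool);m[0:190,205:405]=1
m&=(h[...,1]<40)&(h[...,2]>190)&(w['depth']>0)
q=P[m];
for _ in range(3):
    A=np.c_[q[:,:2],np.ones(len(q))];c=np.linalg.lstsq(A,q[:,2],rcond=None)[0];e=q[:,2]-A@c;print(len(q),c,e.std());q=q[abs(e)<2*e.std()+1e-4]
print('slope',np.degrees(np.arctan(np.hypot(*c[:2]))),'dir',np.degrees(np.arctan2(c[1],c[0])))
for n,(u,v) in dict(divF=(184,105),divR=(411,59),rcF=(240,192),rcR=(420,163),stF=(195,115),stB=(214,190),brF=(190,88),brB=(165,5)).items(): print(n,P[v,u].round(4))
E
```

```text
brassRed [0.466 0.176 0.058]
brassBlk [0.478 0.114 0.072]
loose [0.414 0.341 0.035]
[0.169 0.411 0.742] [0.456 0.724 0.738] [ 0.287  0.312 -0.004]
[0.241 0.666 0.742] [0.528 0.724 0.738] [ 0.287  0.058 -0.005]
30434 [ 0.07571983 -0.02431325 -0.00430584] 0.00893665005398159
28944 [ 0.11788438  0.01850343 -0.03527239] 0.0033479079617426155
27920 [ 0.12100689  0.02323808 -0.03812603] 0.0016024663684008776
slope 7.024464442895911 dir 10.870698497215875
divF [0.4771 0.0811 0.0394]
divR [0.6843 0.118  0.0876]
rcF [ 0.5311 -0.009   0.0442]
rcR [0.7035 0.0298 0.086 ]
stF [0.4966 0.0725 0.075 ]
stB [0.5098 0.0015 0.0755]
brF [0.4935 0.0959 0.0734]
brB [0.4783 0.1615 0.0748]
```

View pics/crop.png

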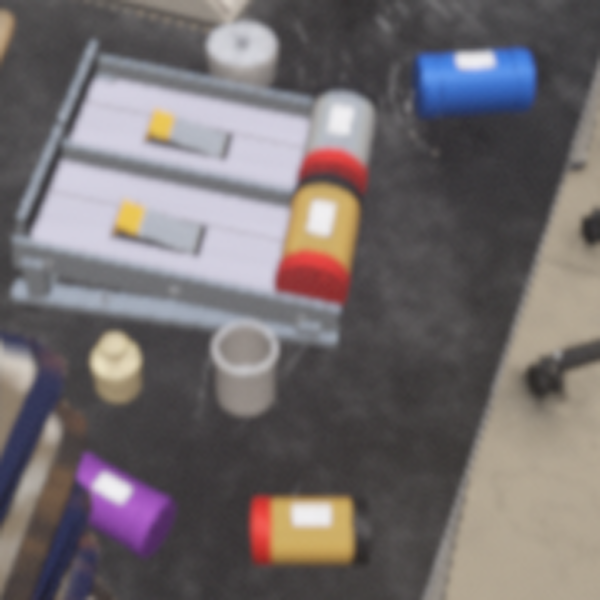

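The crop shows the big brass sleeve in the left lane at crop (320,235), i.e. scene (305,232), with its red cap outward. The loose yellow one at crop (310,530) stands only about 35 mm high, so it's a smaller decoy. Target is the left lane.

```bash
cat >> h.py <<'E'
from scipy.optimize import least_squares
def bedR(yaw): 
    from scipy.spatial.transform import Rotation as Ro
    return Ro.from_euler('ZY',[yaw,-7],degrees=True).as_matrix()  # columns: bed x,y,z
def sleeve(d,box,R):
    P=pts(d);h=hsv(d);m=np.zeros((420,560),bool);m[box[1]:box[3],box[0]:box[2]]=1
    m&=(h[...,0]>12)&(h[...,0]<30)&(h[...,1]>90)&(h[...,2]>60)&(d['depth']>0)
    m=cv2.erode(m.astype('uint8'),np.ones((3,3)))>0
    q=P[m]@R
    f=least_squares(lambda c:np.hypot(q[:,0]-c[0]-c[2]*(q[:,1]-q[:,1].mean()),q[:,2]-c[1])-.025,[np.median(q[:,0]),np.median(q[:,2])-.02,0],loss='soft_l1',f_scale=.001)
    y=np.percentile(q[:,1],[1,99]);return np.array([f.x[0],y.mean(),f.x[1]]),np.degrees(-f.x[2]),np.ptp(y),f.fun.std(),len(q)
E
python3 - <<'E'
from h import *;import pickle
from scipy.spatial.transform import Rotation as Ro
D=pickle.load(open('d0.pkl','rb'))
for yaw in(10.5,):
    R=bedR(yaw)
    for n,b in(('wrist',(130,0,225,105)),('scene',(290,212,322,252))):
        c,a,L,e,N=sleeve(D[n],b,R);print(n,c.round(4),'skew',a,L,e,N,'world',(R@c).round(4))
    # floor & cheek directions in bed frame
    P=pts(D['wrist'])@R
    for u,v in((300,80),(260,60),(380,30),(230,130),(390,140)):print((u,v),P[v,u].round(4))
    # divider: points higher than the floor by ~19mm
    m=np.zeros((420,560),bool);m[40:115,215:400]=1
    z0=np.median(P[100:110,240:280,2]);q=P[m&(P[...,2]>z0+.014)&(P[...,2]<z0+.022)]
    print(z0,len(q),'divider y',np.median(q[:,1]),'dir',np.degrees(np.polyfit(q[:,0],q[:,1],1)[0]))
    R0=Ro.from_euler('xyz',[-3.14,0,1.571]);T=R@np.diag([1,-1,-1])
    rv=(R0.inv()*Ro.from_matrix(T)).as_rotvec(degrees=True);print('rotvec units',rv/5)
E
```

```text
wrist [ 0.4972  0.0425 -0.0113] skew 0.8999047916482823 0.060030866306245365 0.0014565336566992862 2938 world [0.4789 0.132  0.0494]
scene [ 0.4968  0.0415 -0.0115] skew 1.294497014812169 0.05591437231360549 0.0009069511581475409 157 world [0.4787 0.1309 0.0491]
(300, 80) [ 0.6046 -0.0062 -0.0192]
(260, 60) [ 0.5678  0.0206 -0.0361]
(380, 30) [ 0.6838  0.0235 -0.0356]
(230, 130) [ 0.5215 -0.0405 -0.0369]
(390, 140) [ 0.6846 -0.0795 -0.0379]
-0.037356336346824386 1109 divider y -0.005932990409479469 dir 1.0290445427717672
rotvec units [-0.986549    1.18032158 15.88043812]
```

```bash
python3 - <<'E'
from h import *;import pickle
from scipy.spatial.transform import Rotation as Ro
R=bedR(11.5);c=np.array([.4785,.1318,.0493])
R0=Ro.from_euler('xyz',[-3.14,0,1.571]);T=R@np.diag([1,-1,-1])
print('rot',(R0.inv()*Ro.from_matrix(T)).as_rotvec(degrees=True)/5)
for dz in(.06,-.007):
    w=c+R@np.array([-.065,0,dz]);print(w.round(4),'units',(R0.inv().apply(w-np.array([.575,0,.2145]))/.03).round(3))
D=pickle.load(open('d0.pkl','rb'));P=pts(D['scene']);print('cup',P[262,283],P[285,283])
E
```

```text
rot [-0.97441278  1.18616238 15.68073058]
[0.4081 0.1175 0.1009] units [ 3.917 -5.556  3.794]
[0.4161 0.1191 0.0344] units [ 3.971 -5.286  6.011]
cup [0.49877564 0.22052769 0.03057287] [ 0.48450923  0.25656134 -0.00301301]
```

```bash
python3 -m inch '[[-0.2,0.24,1.7,0.6,-0.9,0,-0.57],[-0.4,0.4,3.3,1.2,-1.8,0,-0.57],[-0.5,0.5,5,1.8,-2.7,0,-0.57],[-0.6,0.7,6.6,2.4,-3.6,0.5,-0.57],[-0.7,0.8,8.2,3,-4.5,1,-0.57],[-0.8,0.9,9.8,3.4,-5,1.5,-0.57],[-0.85,1,11.4,3.7,-5.4,2,-0.57],[-0.9,1.1,13,3.92,-5.56,2.6,-0.57],[-0.95,1.15,14.6,3.92,-5.56,3.2,-0.57],[-0.97,1.19,15.68,3.92,-5.56,3.79,-0.57],[-0.97,1.19,15.68,3.92,-5.56,3.79,-0.57],[-0.97,1.19,15.68,3.92,-5.56,3.79,-0.57],[-0.97,1.19,15.68,3.92,-5.56,3.79,-0.57]]'
python3 - <<'E'
from rig import r,eyes
from h import *
from scipy.spatial.transform import Rotation as Ro
d=eyes.get_image('wrist');cv2.imwrite('pics/w1.png',d['img'][:,:,::-1])
s=r.get_state();Rt=Ro.from_euler('xyz',s['tool_rot']).as_matrix();R=bedR(11.5)
print(s['clock'],s['tool_pos'],s['tool_rot'],s['gripper_width'])
print(R.T@Rt)
c,a,L,e,N=sleeve(d,(0,0,560,420),R);print(c,a,L,e,N,R@c,'rel tcp',R.T@(R@c-s['tool_pos']))
E
```

```text
clock: 1.45
tool_pos: [0.4091, 0.1175, 0.102]
tool_rot: [3.141, -0.125, 0.202]
ft_force: [0.1, 0.3, -0.8]
gripper_width: 0.212
grasp_force: 0.0
1.5 [0.40916084 0.11745219 0.10209338] [ 3.14115905 -0.12573289  0.2016477 ] 0.21619965657301687
[[ 9.99993233e-01  9.26328382e-04  3.56018471e-03]
 [ 9.27460571e-04 -9.99999520e-01 -3.16376165e-04]
 [ 3.55988994e-03  3.19675955e-04 -9.99993612e-01]]
[0.48345999 0.11711545 0.03592156] 4.398057731411598 0.24336700434254416 0.04516894524211526 12570 [0.44258417 0.20955951 0.09457276] rel tcp [ 0.04981806  0.0835947  -0.01369399]
```

View pics/w1.png

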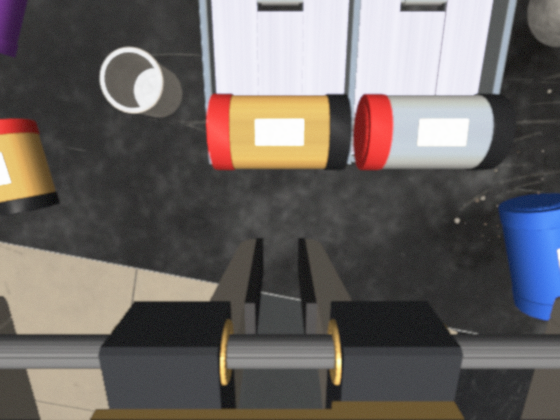

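The wrist view shows the brass middle at u 232–328, v 95–168, centred ahead of the fingers (u≈281). Its lane runs straight up the image, and the cup sits clear at (130,80).

```bash
python3 - <<'E'
from rig import r,eyes
from h import *
d=eyes.get_image('wrist')
s=r.get_state();R=bedR(11.5)
c,a,L,e,N=sleeve(d,(225,85,335,180),R);print(c,a,L,e,N,R@c,'rel tcp',R.T@(R@c-s['tool_pos']))
P=pts(d)@R;q=P[10:80,240:330,2];print('floor z rel tcp',np.median(q)-(R.T@s['tool_pos'])[2], 'finger tips',P[245,258]-R.T@s['tool_pos'],P[245,305]-R.T@s['tool_pos'])
h=P[20:90,345:362];hh=h[h[...,2]>np.median(q)+.014];print('divider y rel',np.median(hh[:,1])-(R.T@s['tool_pos'])[1],np.degrees(np.polyfit(hh[:,0],hh[:,1],1)[0]))
E
```

```text
[ 0.49752407  0.03369336 -0.01131728] -0.04760925801859219 0.0602692316325986 0.0005327800032556709 5151 [0.47853627 0.13174293 0.04940001] rel tcp [ 0.06395099  0.00014966 -0.06084331]
floor z rel tcp -0.0877173301396317 finger tips [0.01015219 0.01168213 0.00893945] [ 0.0103476  -0.01356919  0.00940105]
divider y rel -0.04941071637315071 -3.7018323014310552
```

```bash
python3 -m inch '[[0,0,0,0,0,0.8,-0.57],[0,0,0,0,0,1.6,-0.57],[0,0,0,0,0,2.3,-0.57],[0,0,0,0,0,2.3,-0.57],[0,0,0,0,0,2.3,-0.57],[0,0,0,0.2,0,2.3,-0.57],[0,0,0,0.4,0,2.3,-0.57],[0,0,0,0.6,0,2.3,-0.57],[0,0,0,0.7,0,2.3,-0.57],[0,0,0,0.8,0,2.3,-0.57],[0,0,0,0.85,0,2.3,-0.57],[0,0,0,0.9,0,2.3,-0.57],[0,0,0,0.94,0,2.3,-0.57],[0,0,0,0.98,0,2.3,-0.57],[0,0,0,1.02,0,2.3,-0.57],[0,0,0,1.08,0,2.3,-0.57],[0,0,0,1.14,0,2.3,-0.57],[0,0,0,1.2,0,2.3,-0.57]]'
cat > look.py <<'E'
import sys
from rig import r,eyes
from h import *
n=sys.argv[1];d=eyes.get_image('wrist');cv2.imwrite(f'pics/w{n}.png',d['img'][:,:,::-1])
s=r.get_state();R=bedR(11.5);print(s['clock'],(R.T@s['ft_force']).round(2))
c0=np.array([0.4975,0.0337,-0.0113]);rel=R.T@s['tool_pos']-c0+[.02,.05,.026];print('tcp bed',rel.round(4))
c,a,L,e,N=sleeve(d,(225,40,335,240),R);print('sleeve bed',(c-c0+[.02,.05,.026]).round(4),a,L,e,N)
E
python3 look.py 2
```

```text
clock: 3.35
tool_pos: [0.4516, 0.1264, 0.0368]
tool_rot: [-3.141, -0.123, 0.201]
ft_force: [-1.8, -0.4, -0.0]
gripper_width: 0.213
grasp_force: 0.6
3.4 [-0.75  0.63  0.17]
tcp bed [-0.0083  0.0501  0.017 ]
sleeve bed [0.0264 0.0501 0.026 ] -0.025607602675877455 0.04764003046026958 0.0005002798973387401 5932
```

```bash
python3 -m inch '[[0,0,0,0.06,0,-0.02,-0.57],[0,0,0,0.16,0,-0.05,-0.57],[0,0,0,0.28,0,-0.05,-0.57],[0,0,0,0.4,0,-0.05,-0.57],[0,0,0,0.52,0,-0.05,-0.57],[0,0,0,0.64,0,-0.05,-0.57],[0,0,0,0.76,0,-0.05,-0.57],[0,0,0,0.88,0,-0.05,-0.57],[0,0,0,1,0,-0.05,-0.57],[0,0,0,1.12,0,-0.05,-0.57],[0,0,0,1.24,0,-0.05,-0.57],[0,0,0,1.36,0,-0.05,-0.57],[0,0,0,1.48,0,-0.05,-0.57],[0,0,0,1.6,0,-0.05,-0.57],[0,0,0,1.72,0,-0.05,-0.57],[0,0,0,1.84,0,-0.05,-0.57],[0,0,0,1.94,0,-0.05,-0.57],[0,0,0,2.02,0,-0.05,-0.57],[0,0,0,2.07,0,-0.05,-0.57],[0,0,0,2.1,0,-0.05,-0.57]]'
python3 look.py 3
```

```text
clock: 5.4
tool_pos: [0.5127, 0.1389, 0.0462]
tool_rot: [-3.141, -0.124, 0.201]
ft_force: [-0.4, -0.9, 0.6]
gripper_width: 0.214
grasp_force: 0.6
5.45 [-0.74 -0.09  0.2 ]
tcp bed [0.0544 0.0501 0.0185]
sleeve bed [0.0909 0.0501 0.0255] 0.09966171490770719 0.047650492816086396 0.016416220346432808 10766
```

```bash
python3 -m inch '[[0,0,0,0.05,0,0,-0.57],[0,0,0,0.15,0,0,-0.57],[0,0,0,0.27,0,0,-0.57],[0,0,0,0.39,0,0,-0.57],[0,0,0,0.51,0,0,-0.57],[0,0,0,0.63,0,0,-0.57],[0,0,0,0.75,0,0,-0.57],[0,0,0,0.87,0,0,-0.57],[0,0,0,0.99,0,0,-0.57],[0,0,0,1.11,0,0,-0.57],[0,0,0,1.23,0,0,-0.57],[0,0,0,1.35,0,0,-0.57],[0,0,0,1.47,0,0,-0.57],[0,0,0,1.59,0,0,-0.57],[0,0,0,1.7,0,0,-0.57],[0,0,0,1.8,0,0,-0.57],[0,0,0,1.89,0,0,-0.57],[0,0,0,1.95,0,0,-0.57],[0,0,0,1.98,0,0,-0.57],[0,0,0,2,0,0,-0.57]]'
python3 look.py 4
```

```text
clock: 7.45
tool_pos: [0.571, 0.1507, 0.0535]
tool_rot: [-3.141, -0.124, 0.201]
ft_force: [-1.2, -0.4, -0.1]
gripper_width: 0.214
grasp_force: 0.7
7.5 [-1.47  0.06  0.93]
tcp bed [0.1143 0.0501 0.0186]
sleeve bed [0.1494 0.0502 0.026 ] -0.1270646846279615 0.047814516065103375 0.0005340181913703829 8948
```

```bash
python3 -m inch '[[0,0,0,0.05,0,0,-0.57],[0,0,0,0.13,0,0,-0.57],[0,0,0,0.22,0,0,-0.57],[0,0,0,0.31,0,0,-0.57],[0,0,0,0.4,0,0,-0.57],[0,0,0,0.49,0,0,-0.57],[0,0,0,0.58,0,0,-0.57],[0,0,0,0.67,0,0,-0.57],[0,0,0,0.76,0,0,-0.57],[0,0,0,0.85,0,0,-0.57],[0,0,0,0.94,0,0,-0.57],[0,0,0,1.03,0,0,-0.57],[0,0,0,1.1,0,0,-0.57],[0,0,0,1.16,0,0,-0.57],[0,0,0,1.21,0,0,-0.57],[0,0,0,1.26,0,0,-0.57],[0,0,0,1.3,0,0,-0.57],[0,0,0,1.34,0,0,-0.57],[0,0,0,1.37,0,0,-0.57],[0,0,0,1.4,0,0,-0.57]]'
python3 look.py 5
```

```text
clock: 9.5
tool_pos: [0.6118, 0.159, 0.0587]
tool_rot: [-3.141, -0.124, 0.201]
ft_force: [-0.4, -0.7, 1.8]
gripper_width: 0.215
grasp_force: 0.6
9.55 [-1.46  0.88 -0.03]
tcp bed [0.1564 0.0501 0.0187]
sleeve bed [0.1914 0.0501 0.026 ] -0.03733962965755169 0.04828555327761201 0.0005134867336788463 6118
```

```bash
python3 -m inch '[[0,0,0,0.02,0,0,-0.57],[0,0,0,0.04,0,0,-0.57],[0,0,0,0.06,0,0,-0.57],[0,0,0,0.08,0,0,-0.57],[0,0,0,0.08,0,0,-0.57]]'
python3 look.py 6
```

```text
clock: 10.05
tool_pos: [0.6126, 0.1593, 0.0583]
tool_rot: [-3.141, -0.12, 0.201]
ft_force: [-5.9, -0.8, 3.2]
gripper_width: 0.215
grasp_force: 3.1
10.1 [-6.01 -0.44  3.64]
tcp bed [0.1569 0.0502 0.0181]
sleeve bed [0.192  0.0502 0.0259] 0.012176509956978318 0.048231837296324555 0.0005003511531457731 6245
```

View pics/w6.png

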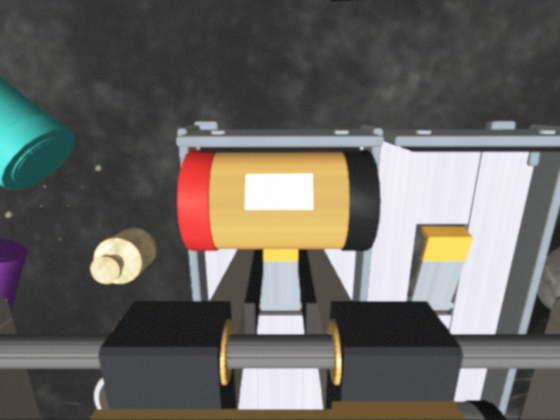

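The wrist view shows the sleeve against the end stop (caps at v≈150–250, stop at v≈140). The yellow catch tip shows behind it at (280,255), and the reaction is now 6 N. Next I'll check the catch height against the untouched catch at (445,243).

```bash
python3 - <<'E'
from rig import r,eyes
from h import *
d=eyes.get_image('wrist');P=pts(d)@bedR(11.5)
for n,(a,b,c,e) in dict(left=(270,290,252,258),right=(428,465,232,240),rightmid=(428,465,252,258),leftarm=(270,290,290,300),rightarm=(428,450,290,300),lfloor=(265,300,325,330)).items():print(n,np.median(P[c:e,a:b].reshape(-1,3),0).round(4)-[.4775,-.0163,-.0373])
E
```

```text
left [0.153  0.0504 0.0096]
right [ 0.1655 -0.0475  0.0104]
rightmid [ 0.1528 -0.0499  0.0096]
leftarm [0.1209 0.0501 0.0024]
rightarm [ 0.1208 -0.0532  0.0025]
lfloor [ 0.0922  0.0488 -0.0019]
```

The left catch stands at the same height as the untouched one: 9.6 mm at the same x. So it is up, and I can ease back slowly and then away.

```bash
python3 -m inch '[[0,0,0,-0.03,0,0,-0.57],[0,0,0,-0.06,0,0,-0.57],[0,0,0,-0.1,0,0,-0.57],[0,0,0,-0.14,0,0,-0.57],[0,0,0,-0.18,0,0,-0.57],[0,0,0,-0.22,0,0,-0.57],[0,0,0,-0.26,0,0,-0.57],[0,0,0,-0.3,0,0,-0.57],[0,0,0,-0.35,0,0,-0.57],[0,0,0,-0.4,0,0,-0.57],[0,0,0,-0.5,0,0,-0.57],[0,0,0,-0.6,0,0,-0.57],[0,0,0,-0.7,0,0,-0.57],[0,0,0,-0.7,0,0,-0.57]]'
python3 look.py 7
```

```text
clock: 11.55
tool_pos: [0.5932, 0.1553, 0.0563]
tool_rot: [-3.141, -0.123, 0.201]
ft_force: [-0.4, -0.6, -0.1]
gripper_width: 0.217
grasp_force: 0.0
11.6 [-0.09  0.3  -0.57]
tcp bed [0.1373 0.0501 0.0186]
sleeve bed [0.1857 0.0502 0.0259] -0.019281039401226385 0.047288507230709036 0.0026596187942997383 7379
```

```bash
python3 -m inch '[[0,0,0,-0.3,0,-0.5,-0.57],[0,0,0,-0.6,0,-1.2,-0.57],[0,0,0,-1,0,-2.2,-0.57],[0,0,0,-1.4,0,-3.2,-0.57],[0,0,0,-1.6,0,-4,-0.57],[0,0,0,-1.6,0,-4,-0.57],[0,0,0,-1.6,0,-4,-0.57],[0,0,0,-1.6,0,-4,-0.57],[0,0,0,-1.6,0,-4,-0.57],[0,0,0,-1.6,0,-4,-0.57]]'
python3 look.py 8; python3 - <<'E'
from rig import r,eyes
import cv2
d=eyes.get_image('scene');cv2.imwrite('pics/s8.png',cv2.resize(d['img'][160:340,210:390,::-1],(600,600)))
E
```

```text
clock: 12.6
tool_pos: [0.5321, 0.1428, 0.1683]
tool_rot: [-3.141, -0.122, 0.2]
ft_force: [0.5, 0.1, 0.8]
gripper_width: 0.214
grasp_force: 0.0
12.65 [ 0.12 -0.95  0.64]
tcp bed [0.0889 0.0502 0.1376]
sleeve bed [0.1856 0.05   0.0259] -0.010940157584879047 0.06028215527177603 0.0030089073778391644 4091
```

View pics/w8.png

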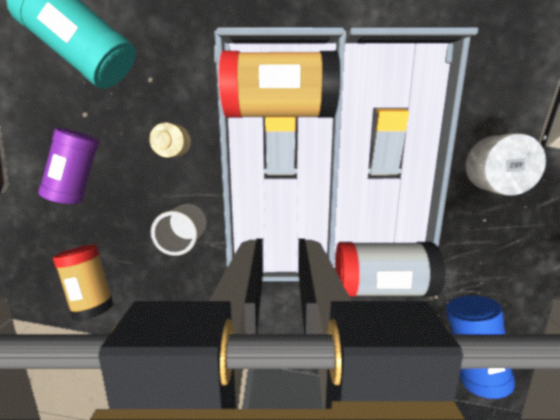

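The view shows the brass sleeve at (280,83), held at the top of its lane by the raised catch (yellow tip at (280,124)). The steel sleeve is at the foot of its lane (390,268), and the tin, weight and cup are untouched.

```bash
python3 -c "
from rig import r
print(r.close_job())"
```

```text
the job is handed in; nothing more can be done
None
```

The brass sleeve is loaded in the left lane: I pushed it over the catch and against the end stop, it settled back about 6 mm onto the raised catch, the hand is clear, nothing else was moved, and the job was handed in at about 12.7 s.

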